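# Re-rack a row of lab containers in reverse order

## Robot

A 6-joint arm with a two-finger parallel gripper is mounted at the origin on a cart in front of the work surface, level with it; the furniture and walls round the work are solid. World frame = base frame: x ahead of the robot, y to its left, z up, the work surface at z = 0. Lengths are in m, angles in rad, forces in N, time in s.
With the tool pointing down it reaches from about 0.25 to 0.725 m from the base axis. Payload 4 kg.
Tool frame: the origin (TCP) lies between the finger pads; the fingertips stand 11 mm ahead of it and the grasp point (between the pads) lies 8 mm behind it (bot.tip_extent is the distance from the TCP to the fingertips, in m); z points along the fingers, y is the line along which they close (so a half turn about z gives the same grasp; the last joint's range is limited). The gripper opens to 85 mm and grips with 20 to 120 N. Pads are 22 mm wide; open, the fingers measure 114 mm over their backs; the gripper's body (76 mm by 85 mm) begins 54 mm behind the grasp point. The pads swing forward as they close: fully open they stand 13 mm farther back than shut.
Start: joints at [1.155, 0.241, 0.005, 1.335, 0, 1.571], TCP at [0.202, 0.457, 0.204] pointing down, gripper open.
Joint ranges: [-2.72, 2.72], [-1.05, 1.87], [-1.09, 1.28], [-1.99, 2.15], [-1.42, 1.44], [-3.14, 3.14]. Speed limits (rad/s): [2.79, 2.79, 3.14, 3.14, 3.14, 3.14].

## Interface

Orientations are given as a unit quaternion [x, y, z, w].
In Python, from workcell import bot gives the robot as it stands. The module is installed in compiled form; this text tells all that it offers.
- The arm moves only by the tool drive_tool, never from a script. Its argument "rows" is a list of rows, each an object of numbers: "dx", "dy", "dz": the shift along the tool's x, y, z in units of 50 mm (1.0 is 50 mm); "wx", "wy", "wz": the turn, a rotation vector about the tool's x, y, z in units of 5 degrees (1.0 is 5 degrees); "hand": the finger opening in mm, from 0 to 85.4. A call has 1 to 20 rows; each row is the pose to reach, as a shift and turn from the pose commanded when the call began, along the tool's axes at that moment; what a row does not reach only later rows make up. A row lasts 1/10 s, in which the tool goes at most 50 mm and 8.59 degrees, less where a joint would pass 70% of its speed; a pose out of reach is approached as far as the arm can. A call with a gripper value outside its range is refused whole. The fingers move at their own pace and stop on an object; the grip force is fixed at half the most. Time passes only in rows, so rows that repeat a pose let the fingers close. It gives the time, the measured TCP pose, the force, the opening and the grip force at its end, in the units of the state.
- bot.get_obs(): the state, without advancing time (a new reading comes with each control period).
- bot.camera(name): name is "side" or "top"; returns the picture (400x640x3 uint8, red, green, blue); there is no depth.
- bot.get_calibration(name): a dict with "vfov" (degrees; the focal length in pixels is half the picture's height over the tangent of half this angle, whatever the lens; pixels are square), "cx", "cy" (the principal point, pixels), "origin" and "rotation" of the camera in the world. Camera axes: x right, y up, looking along -z (the intrinsics and any distortion apply to the point x, -y, -z); pixel columns grow to the right and rows downward; lengths in m; the calibration is good to about 2 mm. A picture is of the moment at which its call begins. get_calibration takes no time and is no camera call.
- bot.job_done(): hands the job in; it is judged then, once.
Trained networks look in the newest picture that a camera, given by its name, has taken for a name from the list of things; names that differ only in an ending like _2 or _b are one class to them, and where a whole thing is asked for, a point or a joint stands for the part that bears it (a point fixed in the world has none). Each returns a list of dicts, best first, with "score" (0 to 1); they miss things now and then, are a little off and sometimes report something else, mostly with a low value. They report only what shows in the picture. A call takes as long as a camera call.
- bot.look_for(camera, thing): "extent" ([centre column, centre row, width, height] in pixels, round what is visible of it).
- bot.outline_of(camera, thing): "region" (400x640 bool, what is visible of it) and "extent" ([centre column, centre row, width, height] in pixels, round what is visible of it).
The state is a dict: "clock": time; "joint_pos": joint angles; "joint_vel": joint speeds; "tau": joint torques, N m; "eef_pos": TCP position; "tool_rot": TCP orientation; "ft_force": force on the tool from outside, world axes, zero at the start; "ft_torque": the same for the moment, N m; "grip_width": finger opening in m; "grasp_force": force on a finger pad.
Only numpy, scipy, OpenCV 4.12 (cv2) and the standard library are available. Lean on these libraries where they do the work, as an engineer would, in place of code of your own. Each camera call takes 0.05 s, during which the arm holds its last target. There are 200 camera calls.

## Task

Move the three containers from the metal rack to the empty white rack, one to a cell and in the reverse order: the one that stands leftmost now, seen from the robot, goes into the rightmost cell of the white rack, the middle one into the middle cell, the rightmost one into the leftmost cell. Set each one down gently (do not drop it), upright on the cell's floor and near the middle of the cell, and keep all of them upright the whole time.

Things in the scene. Friction and masses are not known exactly. Their poses are not given: they have to be found in the camera images.
- old_rack: dark grey metal rack holding the containers at the start; fixed. 220 mm along its y, 73 along its x, walls 22 high, 2.5 to 4 thick. Three cells, 68 square inside, floor 4 thick, in a row: centres at y = -72, 0, 72 mm, x = 0. Origin: middle of its underside, on the worktop; +y its left end seen from the robot, +x away from the robot (turned up to 0.06 rad).
- new_rack: white plastic rack, empty at the start, roughly in line with the metal one, to the left or to the right of it; fixed. 220 mm along its y, 73 along its x, walls 22 high, 2.5 to 4 thick. Three cells, 68 square inside, floor 4 thick, in a row: centres at y = -72, 0, 72 mm, x = 0. Origin: middle of its underside, on the worktop; +y its left end seen from the robot, +x away from the robot (turned up to 0.06 rad).
- dye_bottle: squat clear glass bottle with a tall black screw cap: 94 mm high, body 45 mm across up to 59 mm, cap 34 mm across from 70 to 94 mm (the cap does not turn). About 0.12 kg. Grip the cap. Stands upright in a cell of the metal rack, one container a cell, in any order. Loose. Origin: centre of its underside; z is its upright axis; its yaw is arbitrary.
- jar: squat brown glass jar with a wide white lid: 78 mm high, body 49 mm across, lid 44 mm across from 62 to 78 mm (does not turn). About 0.11 kg. Grip the lid. Stands upright in a cell of the metal rack, one container a cell, in any order. Loose. Origin: centre of its underside; z is its upright axis; its yaw is arbitrary.
- slim_bottle: slim white bottle, 100 mm high: body 38 mm across up to 66 mm, narrowing above to a small black cap 19 mm across from 84 to 100 mm (does not turn). About 0.09 kg. Grip the cap, or the body lower down. Stands upright in a cell of the metal rack, one container a cell, in any order. Loose. Origin: centre of its underside; z is its upright axis; its yaw is arbitrary.
- liner_dye_bottle: the round cork liner, 3 mm thick, fixed on the floor of the metal rack under the dye_bottle, a little wider than it: shows for the whole job in which cell the dye_bottle stood at first. Origin: centre of its underside. Stays where it is.
- liner_jar: the round cork liner, 3 mm thick, fixed on the floor of the metal rack under the jar, a little wider than it: shows for the whole job in which cell the jar stood at first. Origin: centre of its underside. Stays where it is.
- liner_slim_bottle: the round cork liner, 3 mm thick, fixed on the floor of the metal rack under the slim_bottle, a little wider than it: shows for the whole job in which cell the slim_bottle stood at first. Origin: centre of its underside. Stays where it is.

How it is judged:
By the outcome, as a careful person would: the job done as asked, in the order asked, and still so for the second after the job is handed in, with the robot touching nothing.
It also fails if it takes over 88 s, if anything falls off the work surface, if the arm or the gripper's body presses on something with over 40 N, if the wrist force passes 120 N, or if a joint passes its speed limit or range.

## Working session

There is one attempt and no reset: what is moved stays moved. The work goes in short steps, Python scripts to look and compute and a tool call to move; the robot and the scene stay as the last step left them, time stands still between calls to the robot, and variables do not carry over. Pictures are saved under pics/ and viewed, at most 14 in all, crops included, and the job is handed in when it is done.

Besides the shell and the picture viewer there is one more tool, called after "Request:" as a command line: name --argument value ..., lists and objects as JSON in quotes. drive_tool: Moves the arm, as the interface text tells. Its arguments: {"type":"object","properties":{"rows":{"type":"array","items":{"type":"object","properties":{"dx":{"type":"number"},"dy":{"type":"number"},"dz":{"type":"number"},"wx":{"type":"number"},"wy":{"type":"number"},"wz":{"type":"number"},"hand":{"type":"number"}}}}},"required":["rows"]}

```bash
mkdir -p pics; cat > h.py <<'E'
from workcell import bot
import numpy as np, cv2
from scipy.spatial.transform import Rotation as R
def cal(n):
    c=bot.get_calibration(n); f=200/np.tan(np.radians(c['vfov'])/2)
    return c,f
def pix2w(n,u,v,z):
    c,f=cal(n); Rm=np.array(c['rotation'])
    if Rm.shape!=(3,3): Rm=R.from_quat(Rm).as_matrix()
    K=np.array([[f,0,c['cx']],[0,f,c['cy']],[0,0,1]])
    d=c.get('distortion',c.get('dist'))
    p=cv2.undistortPoints(np.array([[[u,v]]],float),K,np.zeros(5) if d is None else np.array(d,float)).ravel()
    r=Rm@np.array([p[0],-p[1],-1.]); o=np.array(c['origin'])
    return o+r*(z-o[2])/r[2]
E
python3 - <<'E'
from h import *
for n in('top','side'):
    print(n,bot.get_calibration(n))
    cv2.imwrite(f'pics/{n}0.png',bot.camera(n)[:,:,::-1])
    for t in('old_rack','new_rack','dye_bottle','jar','slim_bottle'):
        print(t,[(np.round(d['extent'],1),round(d['score'],2)) for d in bot.look_for(n,t)][:2])
o=bot.get_obs();print(o['clock'],o['eef_pos'],o['tool_rot'],bot.tip_extent)
E
```

```text
top {'vfov': 45.30328803772619, 'cx': 321.4842077570149, 'cy': 201.79257919013688, 'origin': array([0.25432687, 0.11652527, 1.02943874]), 'rotation': array([ 0.07114047, -0.06284635, -0.70155911,  0.70626071])}
old_rack [(array([378. , 192.6, 103.6,  42.1]), 0.94)]
new_rack [(array([254. , 200.2, 105.4,  39.4]), 0.66)]
dye_bottle [(array([347.4, 188.7,  17.1,  23.6]), 0.84)]
jar [(array([384.1, 186.3,  23.5,  33.3]), 0.7)]
slim_bottle [(array([414.9, 188.1,  20.3,  18.1]), 0.82)]
side {'vfov': 47.86635432125358, 'cx': 317.0284309934501, 'cy': 201.62920499991137, 'origin': array([ 0.36247984, -0.33703501,  0.80540632]), 'rotation': array([ 0.27109674, -0.02960382, -0.09212885,  0.95767554])}
old_rack [(array([341.7, 266. ,  64.6, 114.3]), 0.91)]
new_rack [(array([302.6, 153.7,  47.4,  91.5]), 0.8)]
dye_bottle [(array([326.8, 217.5,  17.4,  36.4]), 0.69)]
jar [(array([348.6, 288.3,  21.3,  35.8]), 0.73), (array([340.9, 257. ,  26.9,  43.6]), 0.6)]
slim_bottle [(array([348.9, 289. ,  25.2,  37.7]), 0.9)]
0.6 [0.20196491 0.45739158 0.20362066] [ 2.06407043e-01  9.78466214e-01  1.04951717e-05 -1.27067816e-05] 0.011
```

View pics/top0.png

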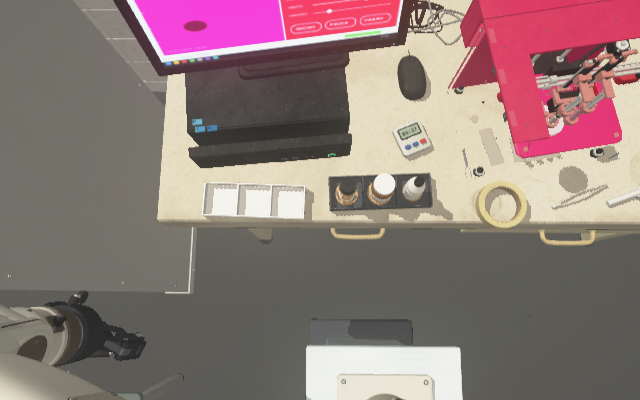

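View pics/side0.png

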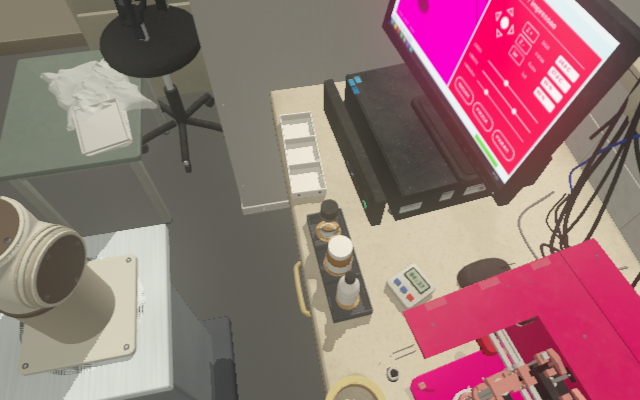

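```bash
cat >> h.py <<'E'
from scipy.optimize import minimize
PROF=dict(dye_bottle=[(0,22.5),(59,22.5),(70,17),(94,17)],jar=[(0,24.5),(62,24.5),(62,22),(78,22)],slim_bottle=[(0,19),(66,19),(84,9.5),(100,9.5)])
Z0=dict(old=.007,new=.004)
def proj(n,P):
    c,f=cal(n); q=(P-np.array(c['origin']))@R.from_quat(c['rotation']).as_matrix()
    return np.c_[c['cx']+f*q[:,0]/-q[:,2], c['cy']+f*q[:,1]/q[:,2]]
def pts(t):
    if 'rack' in t:
        return np.array([[x,y,z] for x in(-.0365,.0365) for y in(-.11,.11) for z in(0,.022)])
    a=np.linspace(0,2*np.pi,48,endpoint=False)
    return np.concatenate([np.c_[r/1e3*np.cos(a),r/1e3*np.sin(a),np.full(48,z/1e3)] for z,r in PROF[t]])
def hullmask(p,S=4):
    m=np.zeros((400*S,640*S),np.uint8)
    cv2.fillConvexPoly(m,cv2.convexHull(np.round((p+.5)*S).astype(np.int32)),1); return m>0
def segmask(n,t,x,y,yaw,z0,S=4):
    P=pts(t); P=R.from_euler('z',yaw).apply(P)+[x,y,z0]; p=proj(n,P)
    if 'rack' in t: return hullmask(p,S)
    m=np.zeros((400*S,640*S),bool)
    for i in range(3): m|=hullmask(p[48*i:48*i+96],S)
    return m
def fit(t,masks,x0,z0,yaw=None):
    S=4; B={}
    for n,m in masks.items():
        if 'rack' in t:
            ys,xs=np.nonzero(m); q=np.r_[np.c_[xs-.5,ys-.5],np.c_[xs+.5,ys+.5],np.c_[xs-.5,ys+.5],np.c_[xs+.5,ys-.5]]
            B[n]=hullmask(q)
        else: B[n]=np.kron(m,np.ones((S,S)))>0
    def cost(v):
        y=v[2] if len(v)>2 else 0
        return -sum((a&b).sum()/(a|b).sum() for n,b in B.items() for a in [segmask(n,t,v[0],v[1],y,z0)])
    s=np.array(list(x0)+([0] if 'rack' in t else []))
    sim=np.array([s]+[s+d for d in np.diag([.01,.01,.05][:len(s)])])
    r=minimize(cost,s,method='Nelder-Mead',options=dict(initial_simplex=sim,xatol=2e-4,fatol=1e-4,maxfev=80))
    return r.x,-r.fun/len(B)
E
python3 - <<'E'
from h import *
for n in('top','side'): bot.camera(n)
V={}
for t,z in(('new_rack',0),('old_rack',0),('dye_bottle',.007),('jar',.007),('slim_bottle',.007)):
    M={}
    for n in('top','side'):
        L=bot.outline_of(n,t)
        if L: M[n]=L[0]['region']; print(n,t,np.round(L[0]['extent'],1),round(L[0]['score'],2))
    ext=np.argwhere(M['top']).mean(0); x0=pix2w('top',ext[1],ext[0],.04)[:2]
    for k in (list(M) ,['top'],['side']):
        print(t,k,[np.round(a,4) for a in fit(t,{n:M[n] for n in k if n in M},x0,z)])
im=bot.camera('top')[:,:,::-1]; cv2.imwrite('pics/crop.png',cv2.resize(im[150:240,180:450],None,fx=2.9,fy=2.9,interpolation=cv2.INTER_CUBIC))
print(bot.get_obs()['clock'])
E
```

```text
top new_rack [254.  198.9 106.6  36.6] 0.69
side new_rack [302.8 152.9  47.4  87.9] 0.75
new_rack ['top', 'side'] [array([ 0.4528,  0.2752, -0.0331]), np.float64(0.9698)]
new_rack ['top'] [array([ 0.4524,  0.2755, -0.0344]), np.float64(0.9789)]
new_rack ['side'] [array([ 0.4537,  0.2746, -0.0346]), np.float64(0.967)]
top old_rack [378.4 192.4 100.2  42.2] 0.65
side old_rack [340.9 264.4  69.4 113.5] 0.89
old_rack ['top', 'side'] [array([0.4738, 0.003 , 0.0406]), np.float64(0.9583)]
old_rack ['top'] [array([0.4731, 0.0041, 0.0395]), np.float64(0.9666)]
old_rack ['side'] [array([0.4757, 0.003 , 0.0412]), np.float64(0.9605)]
top dye_bottle [346.6 187.4  15.4  23.1] 0.74
side dye_bottle [327.8 218.1  17.9  35.9] 0.55
dye_bottle ['top', 'side'] [array([0.471 , 0.0764]), np.float64(0.6021)]
dye_bottle ['top'] [array([0.4704, 0.0753]), np.float64(0.6161)]
dye_bottle ['side'] [array([0.4715, 0.0774]), np.float64(0.5893)]
top jar [382.7 187.6  21.8  25. ] 0.79
jar ['top'] [array([0.4755, 0.0019]), np.float64(0.9197)]
jar ['top'] [array([0.4755, 0.0019]), np.float64(0.9197)]
jar ['side'] [array([0.477 , 0.0006]), np.float64(nan)]
top slim_bottle [413.9 190.3  21.6  20.2] 0.66
side slim_bottle [349.5 289.   24.8  33.2] 0.56
slim_bottle ['top', 'side'] [array([ 0.477 , -0.0662]), np.float64(0.8534)]
slim_bottle ['top'] [array([ 0.475 , -0.0648]), np.float64(0.8565)]
slim_bottle ['side'] [array([ 0.4766, -0.0672]), np.float64(0.8602)]
1.25h.py:48: RuntimeWarning: invalid value encountered in scalar divide
  return r.x,-r.fun/len(B)
```

View pics/crop.png

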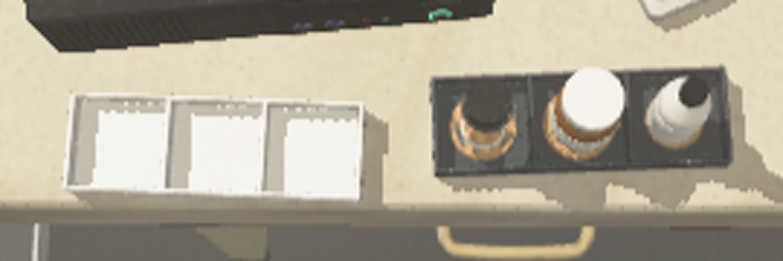

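Request:
drive_tool --rows '[{"dx": -0.5,"dy": -0.3,"wz": 0.8,"hand": 60},{"dx": -1,"dy": -0.6,"wz": 1.6,"hand": 60},{"dx": -1.5,"dy": -0.9,"wz": 2.5,"hand": 60},{"dx": -2,"dy": -1.2,"wz": 3.3,"hand": 60},{"dx": -2.5,"dy": -1.5,"wz": 4.1,"hand": 60},{"dx": -3,"dy": -1.8,"wz": 5,"hand": 60},{"dx": -3.5,"dy": -2.1,"wz": 5.8,"hand": 60},{"dx": -4,"dy": -2.4,"wz": 6.6,"hand": 60},{"dx": -4.5,"dy": -2.7,"wz": 7.4,"hand": 60},{"dx": -5,"dy": -3,"wz": 8.3,"hand": 60},{"dx": -5.5,"dy": -3.3,"wz": 9.1,"hand": 60},{"dx": -6,"dy": -3.6,"wz": 9.9,"hand": 60},{"dx": -6.5,"dy": -3.9,"wz": 10.8,"hand": 60},{"dx": -7,"dy": -4.2,"wz": 11.6,"hand": 60},{"dx": -7.5,"dy": -4.5,"wz": 12.4,"hand": 60},{"dx": -8,"dy": -4.8,"wz": 13.24,"hand": 60},{"dx": -8,"dy": -4.8,"wz": 13.24,"hand": 60},{"dx": -8,"dy": -4.8,"wz": 13.24,"hand": 60}]'

```text
invalid input at $.rows[0]: expected keys dx, dy, dz, wx, wy, wz, hand
```

Request:
drive_tool --rows '[{"dx": -1,"dy": -0.6,"dz": 0,"wx": 0,"wy": 0,"wz": 1.6,"hand": 60},{"dx": -2,"dy": -1.2,"dz": 0,"wx": 0,"wy": 0,"wz": 3.3,"hand": 60},{"dx": -2.8,"dy": -1.7,"dz": 0,"wx": 0,"wy": 0,"wz": 4.7,"hand": 60},{"dx": -3.6,"dy": -2.2,"dz": 0,"wx": 0,"wy": 0,"wz": 6,"hand": 60},{"dx": -4.4,"dy": -2.6,"dz": 0,"wx": 0,"wy": 0,"wz": 7.3,"hand": 60},{"dx": -5.2,"dy": -3.1,"dz": 0,"wx": 0,"wy": 0,"wz": 8.6,"hand": 60},{"dx": -6,"dy": -3.6,"dz": 0,"wx": 0,"wy": 0,"wz": 9.9,"hand": 60},{"dx": -6.8,"dy": -4.1,"dz": 0,"wx": 0,"wy": 0,"wz": 11.2,"hand": 60},{"dx": -7.5,"dy": -4.5,"dz": 0,"wx": 0,"wy": 0,"wz": 12.4,"hand": 60},{"dx": -8,"dy": -4.8,"dz": 0,"wx": 0,"wy": 0,"wz": 13.24,"hand": 60},{"dx": -8,"dy": -4.8,"dz": 0,"wx": 0,"wy": 0,"wz": 13.24,"hand": 60},{"dx": -8,"dy": -4.8,"dz": 0,"wx": 0,"wy": 0,"wz": 13.24,"hand": 60},{"dx": -8,"dy": -4.8,"dz": 0,"wx": 0,"wy": 0,"wz": 13.24,"hand": 60}]'

```text
clock: 2.55
eef_pos: [0.4703, 0.0769, 0.2035]
tool_rot: [0.707, 0.707, -0.0, -0.0]
ft_force: [0.5, 0.1, 0.6]
grip_width: 0.0598
grasp_force: 0.0
```

```bash
python3 - <<'E'
from h import *
o=bot.get_obs();print(o['clock'],o['eef_pos'],o['tool_rot'],o['joint_pos'],o['ft_force'],o['grip_width'])
for u,v in((190,165),(350,150),(62/2.9+180,50/2.9+150)): print(pix2w('top',u,v,.0),pix2w('top',u,v,.1))
im=bot.camera('side')[:,:,::-1]; cv2.imwrite('pics/s1.png',cv2.resize(im[60:340,250:470],None,fx=2.1,fy=2.1))
E
```

```text
2.55 [0.47032151 0.07690254 0.20354498] [ 7.06764563e-01  7.07448757e-01 -1.33275008e-04 -3.00447005e-04] [ 1.61845666e-01  1.94766572e-01 -5.37794018e-02  1.32281778e+00
  3.31892165e-04  1.73167430e+00] [0.51409096 0.11736807 0.61174418] 0.059778232682289566
[0.53382868 0.42292202 0.        ] [0.50667778 0.39315855 0.1       ]
[0.57011619 0.0666782  0.        ] [0.53944032 0.07152036 0.1       ]
[0.52879666 0.39722015 0.        ] [0.50213458 0.36995336 0.1       ]
```

View pics/s1.png

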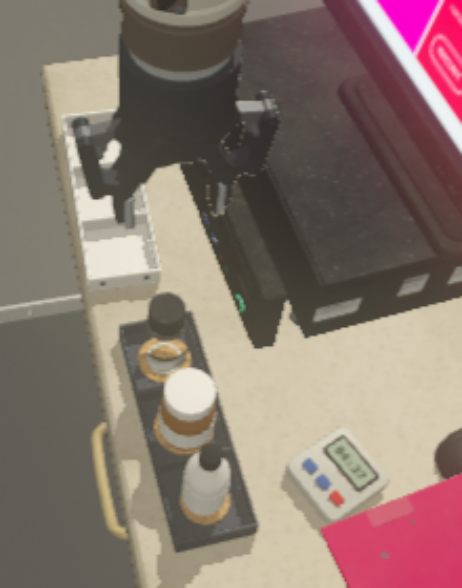

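Request:
drive_tool --rows '[{"dx": 0,"dy": 0,"dz": 0.7,"wx": 0,"wy": 0,"wz": 0,"hand": 58},{"dx": 0,"dy": 0,"dz": 1.4,"wx": 0,"wy": 0,"wz": 0,"hand": 58},{"dx": 0,"dy": 0,"dz": 2,"wx": 0,"wy": 0,"wz": 0,"hand": 58},{"dx": 0,"dy": 0,"dz": 2.27,"wx": 0,"wy": 0,"wz": 0,"hand": 58},{"dx": 0,"dy": 0,"dz": 2.27,"wx": 0,"wy": 0,"wz": 0,"hand": 45},{"dx": 0,"dy": 0,"dz": 2.27,"wx": 0,"wy": 0,"wz": 0,"hand": 38},{"dx": 0,"dy": 0,"dz": 2.27,"wx": 0,"wy": 0,"wz": 0,"hand": 34},{"dx": 0,"dy": 0,"dz": 2.27,"wx": 0,"wy": 0,"wz": 0,"hand": 20},{"dx": 0,"dy": 0,"dz": 2.27,"wx": 0,"wy": 0,"wz": 0,"hand": 20},{"dx": 0,"dy": 0,"dz": 2.27,"wx": 0,"wy": 0,"wz": 0,"hand": 20}]'

```text
clock: 3.6
eef_pos: [0.4713, 0.0763, 0.0907]
tool_rot: [0.707, 0.707, 0.0, 0.0]
ft_force: [-0.3, -0.3, 0.6]
grip_width: 0.0198
grasp_force: 0.0
```

```bash
python3 - <<'E'
from h import *
im=bot.camera('side')[:,:,::-1]; a=cv2.resize(im[150:330,270:390],None,fx=3,fy=3,interpolation=cv2.INTER_CUBIC)
im=bot.camera('top')[:,:,::-1]; b=cv2.resize(im[130:230,310:450],None,fx=3,fy=3,interpolation=cv2.INTER_CUBIC)
b=cv2.copyMakeBorder(b,0,540-300,0,0,cv2.BORDER_CONSTANT)
cv2.imwrite('pics/s2.png',np.hstack([a,b]))
E
```

```text
(no output)
```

View pics/s2.png

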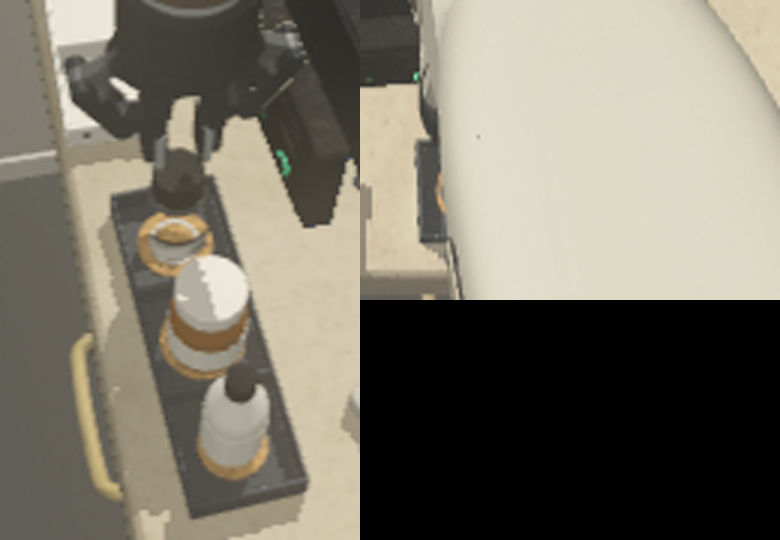

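```bash
python3 - <<'E'
from h import *
for z in(.06,.08,.1,.12): print(z,proj('side',np.array([[.461,.0763,z],[.481,.0763,z]])).round(1).tolist())
print('cap top/bot centre expected',proj('side',np.array([[.471,.0763,.101],[.471,.0763,.077],[.471,.0763,.007]])).round(1).tolist())
o=bot.get_obs();print(o)
L=bot.outline_of('side','dye_bottle')
for l in L[:2]:print(l['extent'],l['score'])
im=bot.camera('side')
s=im[190:260,300:360].astype(int)
a=cv2.resize(im[185:255,295:365][:,:,::-1],None,fx=8,fy=8,interpolation=cv2.INTER_NEAREST)
a=np.clip(a.astype(float)*1.6,0,255).astype(np.uint8); cv2.imwrite('pics/s3.png',a)
E
```

```text
0.06 [[323.4, 217.3], [333.6, 215.5]]
0.08 [[323.6, 212.0], [334.1, 210.2]]
0.1 [[323.8, 206.4], [334.5, 204.7]]
0.12 [[324.0, 200.7], [334.9, 198.9]]
cap top/bot centre expected [[329.2, 205.3], [328.8, 211.9], [327.8, 229.5]]
{'clock': 3.7, 'joint_pos': array([ 1.60409508e-01,  2.78947147e-01, -2.53979537e-01,  1.03736748e+00,
       -2.08243662e-05,  1.73175554e+00]), 'joint_vel': array([-0.00032803,  0.00299512, -0.00252939, -0.00021258, -0.00058986,
       -0.0010423 ]), 'tau': array([ 2.36099475e-02, -3.64276099e+01,  2.25950968e+01, -4.33057401e-03,
        1.28531716e-03, -1.98471980e-05]), 'eef_pos': array([0.4711053 , 0.07621769, 0.09036931]), 'tool_rot': array([7.07301084e-01, 7.06912380e-01, 1.97570130e-04, 1.55294445e-04]), 'ft_force': array([ 0.05012398, -0.13155921,  0.32960721]), 'ft_torque': array([ 0.03374849, -0.0138209 ,  0.0099052 ]), 'grasp_force': 0.0, 'grip_width': 0.019713888305378763}
[325.8, 218.3, 16.3, 33.8] 0.64
```

View pics/s3.png

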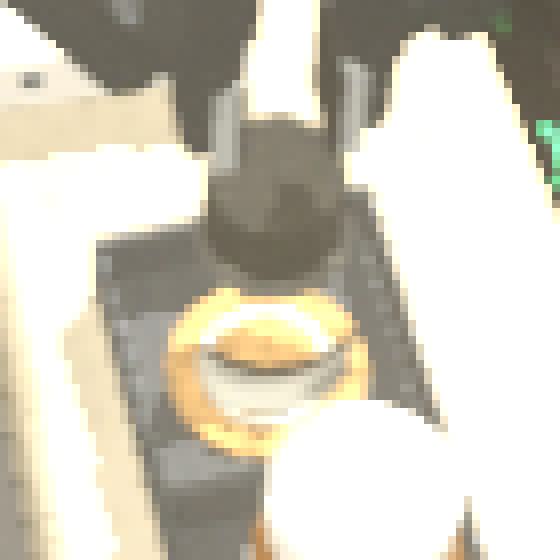

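Request:
drive_tool --rows '[{"dx": 0,"dy": 0,"dz": -0.3,"wx": 0,"wy": 0,"wz": 0,"hand": 60},{"dx": 0,"dy": 0,"dz": -0.3,"wx": 0,"wy": 0,"wz": 0,"hand": 60},{"dx": 0,"dy": 0,"dz": -0.3,"wx": 0,"wy": 0,"wz": 0,"hand": 60},{"dx": 0,"dy": 0,"dz": -0.3,"wx": 0,"wy": 0,"wz": 0,"hand": 60},{"dx": 0,"dy": 0,"dz": 0,"wx": 0,"wy": 0,"wz": 0,"hand": 60},{"dx": 0,"dy": 0,"dz": 0.2,"wx": 0,"wy": 0,"wz": 0,"hand": 60},{"dx": 0,"dy": 0,"dz": 0.3,"wx": 0,"wy": 0,"wz": 0,"hand": 60},{"dx": 0,"dy": 0,"dz": 0.3,"wx": 0,"wy": 0,"wz": 0,"hand": 45},{"dx": 0,"dy": 0,"dz": 0.3,"wx": 0,"wy": 0,"wz": 0,"hand": 40},{"dx": 0,"dy": 0,"dz": 0.3,"wx": 0,"wy": 0,"wz": 0,"hand": 35},{"dx": 0,"dy": 0,"dz": 0.3,"wx": 0,"wy": 0,"wz": 0,"hand": 30},{"dx": 0,"dy": 0,"dz": 0.3,"wx": 0,"wy": 0,"wz": 0,"hand": 28},{"dx": 0,"dy": 0,"dz": 0.3,"wx": 0,"wy": 0,"wz": 0,"hand": 28}]'

```text
clock: 5.1
eef_pos: [0.4711, 0.0763, 0.0754]
tool_rot: [0.707, 0.707, 0.0, 0.0]
ft_force: [-0.1, 0.4, -0.1]
grip_width: 0.0283
grasp_force: 0.0
```

```bash
python3 - <<'E'
from h import *
im=bot.camera('side')
a=cv2.resize(im[165:255,275:375][:,:,::-1],None,fx=6,fy=6,interpolation=cv2.INTER_CUBIC)
a=np.clip(a.astype(float)*1.6,0,255).astype(np.uint8); cv2.imwrite('pics/s4.png',a)
E
```

```text
(no output)
```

View pics/s4.png

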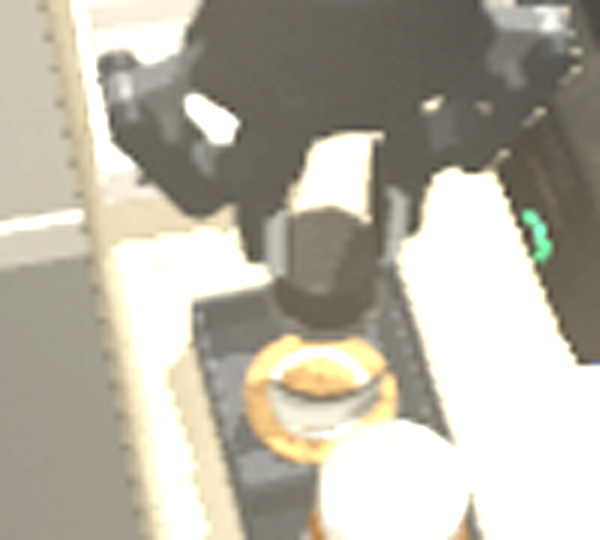

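```bash
python3 - <<'E'
from h import *
# s1: tips seen rows 167/161 cols 309/356, TCP .4703,.0769,.2035 , opening .06
for z in(.1925,.2,.21,.22,.23): print(z,proj('side',np.array([[.4403-.004,.0769-.011,z],[.5003+.004,.0769-.011,z]])).round(1).tolist())
print('palm', [proj('side',np.array([[.471,.038,z]])).round(1).tolist() for z in(.137,.15,.16,.17,.18)])
E
```

```text
0.1925 [[311.4, 185.0], [351.8, 178.6]]
0.2 [[311.3, 182.5], [352.2, 176.0]]
0.21 [[311.3, 179.0], [352.6, 172.4]]
0.22 [[311.3, 175.4], [353.1, 168.8]]
0.23 [[311.3, 171.7], [353.6, 165.1]]
palm [[[334.4, 213.1]], [[334.7, 209.3]], [[334.9, 206.2]], [[335.2, 203.1]], [[335.4, 199.9]]]
```

```bash
python3 - <<'E'
from h import *
for z in(.19,.23,.25): print(z,proj('top',np.array([[.202,.4574,z],[.202+.404*.05,.4574+.915*.05,z],[.202-.404*.05,.4574-.915*.05,z]])).round(1).tolist())
# current links: base axis & joints
print(proj('top',np.array([[0,0,0.],[0,0,.3]])))
im=cv2.imread('pics/top0.png'); a=cv2.resize(im[270:400,20:200],None,fx=4.4,fy=4.4,interpolation=cv2.INTER_CUBIC); cv2.imwrite('pics/t1.png',np.clip(a*1.8,0,255).astype(np.uint8))
E
```

```text
0.19 [[127.1, 323.5], [101.6, 311.1], [152.9, 336.0]]
0.23 [[117.1, 325.0], [90.3, 312.0], [144.1, 338.1]]
0.25 [[111.6, 325.8], [84.3, 312.5], [139.4, 339.3]]
[[384.24887159 423.41176097]
 [409.59290765 480.63472572]]
```

View pics/t1.png

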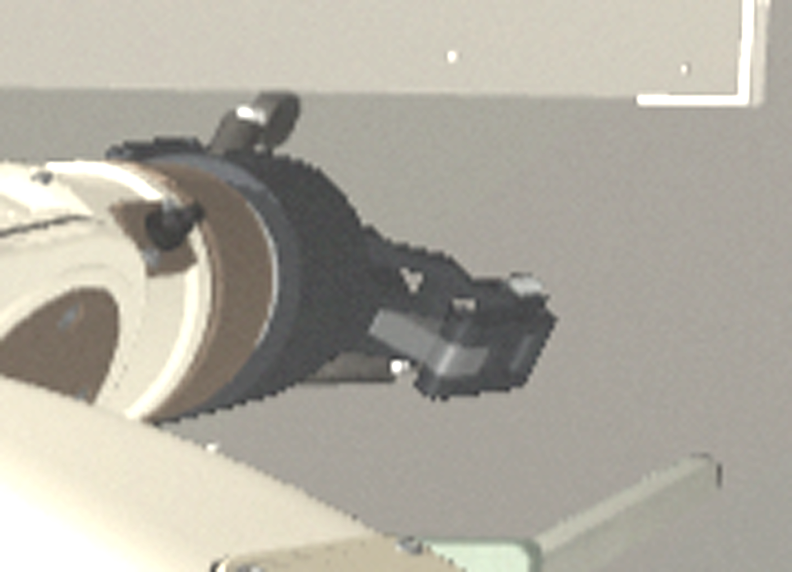

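Request:
drive_tool --rows '[{"dx": 0,"dy": 0,"dz": 0,"wx": 0,"wy": 0,"wz": 0,"hand": 70},{"dx": 0,"dy": 0,"dz": 0,"wx": 0,"wy": 0,"wz": 0,"hand": 70},{"dx": 0,"dy": 0,"dz": 0,"wx": 0,"wy": 0,"wz": 0,"hand": 70},{"dx": 0,"dy": 0,"dz": 0,"wx": 0,"wy": 0,"wz": 0,"hand": 70},{"dx": 0,"dy": 0,"dz": 0.1,"wx": 0,"wy": 0,"wz": 0,"hand": 70},{"dx": 0,"dy": 0,"dz": 0.2,"wx": 0,"wy": 0,"wz": 0,"hand": 70},{"dx": 0,"dy": 0,"dz": 0.3,"wx": 0,"wy": 0,"wz": 0,"hand": 70},{"dx": 0,"dy": 0,"dz": 0.4,"wx": 0,"wy": 0,"wz": 0,"hand": 70},{"dx": 0,"dy": 0,"dz": 0.4,"wx": 0,"wy": 0,"wz": 0,"hand": 60},{"dx": 0,"dy": 0,"dz": 0.4,"wx": 0,"wy": 0,"wz": 0,"hand": 50},{"dx": 0,"dy": 0,"dz": 0.4,"wx": 0,"wy": 0,"wz": 0,"hand": 40},{"dx": 0,"dy": 0,"dz": 0.4,"wx": 0,"wy": 0,"wz": 0,"hand": 32},{"dx": 0,"dy": 0,"dz": 0.4,"wx": 0,"wy": 0,"wz": 0,"hand": 28},{"dx": 0,"dy": 0,"dz": 0.4,"wx": 0,"wy": 0,"wz": 0,"hand": 28}]'

```text
clock: 6.55
eef_pos: [0.4713, 0.0763, 0.0557]
tool_rot: [0.707, 0.707, 0.0, 0.0]
ft_force: [-0.3, -0.3, 4.1]
grip_width: 0.0311
grasp_force: 59.2
```

```bash
python3 - <<'E'
from h import *
im=bot.camera('side')
a=cv2.resize(im[165:255,275:375][:,:,::-1],None,fx=6,fy=6,interpolation=cv2.INTER_CUBIC)
a=np.clip(a.astype(float)*2,0,255).astype(np.uint8); cv2.imwrite('pics/s5.png',a)
E
```

```text
(no output)
```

View pics/s5.png

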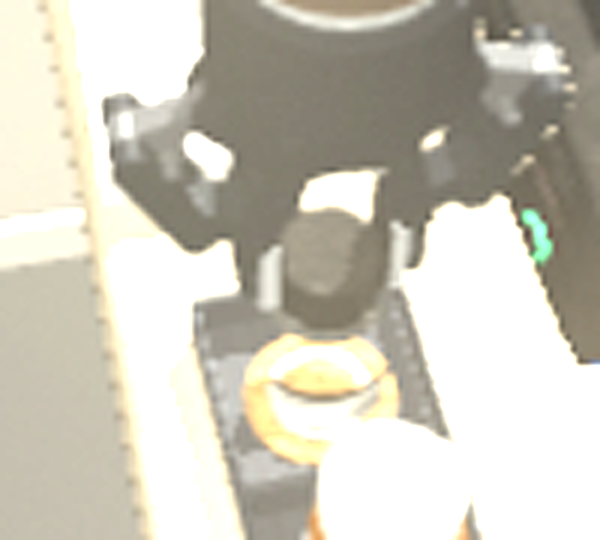

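Request:
drive_tool --rows '[{"dx": 0,"dy": 0,"dz": -0.1,"wx": 0,"wy": 0,"wz": 0,"hand": 20},{"dx": 0,"dy": 0,"dz": -0.2,"wx": 0,"wy": 0,"wz": 0,"hand": 20},{"dx": 0,"dy": 0,"dz": -0.4,"wx": 0,"wy": 0,"wz": 0,"hand": 20},{"dx": 0,"dy": 0,"dz": -0.6,"wx": 0,"wy": 0,"wz": 0,"hand": 20},{"dx": 0,"dy": 0,"dz": -0.8,"wx": 0,"wy": 0,"wz": 0,"hand": 20},{"dx": 0,"dy": 0,"dz": -1,"wx": 0,"wy": 0,"wz": 0,"hand": 20},{"dx": 0,"dy": 0,"dz": -1,"wx": 0,"wy": 0,"wz": 0,"hand": 20}]'

```text
clock: 7.3
eef_pos: [0.4724, 0.0765, 0.1071]
tool_rot: [0.707, 0.707, 0.002, 0.001]
ft_force: [0.5, 0.6, -1.6]
grip_width: 0.0313
grasp_force: 59.5
```

```bash
python3 - <<'E'
from h import *
im=bot.camera('side')
a=cv2.resize(im[145:255,275:375][:,:,::-1],None,fx=5,fy=5,interpolation=cv2.INTER_CUBIC)
a=np.clip(a.astype(float)*2,0,255).astype(np.uint8); cv2.imwrite('pics/s6.png',a)
E
```

```text
(no output)
```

View pics/s6.png

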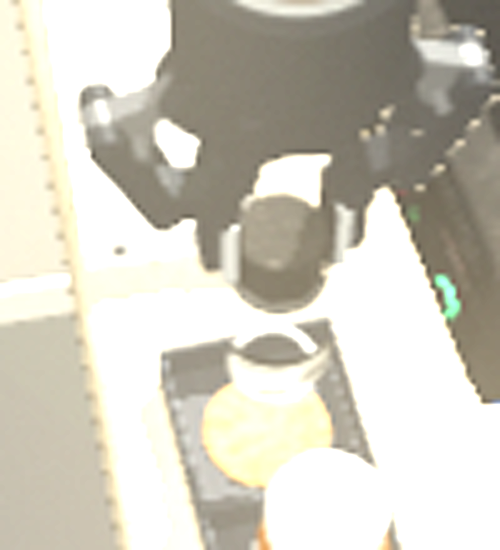

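Request:
drive_tool --rows '[{"dx": 0,"dy": 0,"dz": -0.3,"wx": 0,"wy": 0,"wz": 0,"hand": 20},{"dx": 0.2,"dy": -0.05,"dz": -0.5,"wx": 0,"wy": 0,"wz": 0,"hand": 20},{"dx": 0.6,"dy": -0.1,"dz": -0.5,"wx": 0,"wy": 0,"wz": 0,"hand": 20},{"dx": 1,"dy": -0.15,"dz": -0.5,"wx": 0,"wy": 0,"wz": 0,"hand": 20},{"dx": 1.4,"dy": -0.2,"dz": -0.5,"wx": 0,"wy": 0,"wz": 0,"hand": 20},{"dx": 1.8,"dy": -0.3,"dz": -0.5,"wx": 0,"wy": 0,"wz": 0,"hand": 20},{"dx": 2.2,"dy": -0.35,"dz": -0.5,"wx": 0,"wy": 0,"wz": 0,"hand": 20},{"dx": 2.45,"dy": -0.4,"dz": -0.5,"wx": 0,"wy": 0,"wz": 0,"hand": 20},{"dx": 2.54,"dy": -0.41,"dz": -0.4,"wx": 0,"wy": 0,"wz": 0,"hand": 20},{"dx": 2.54,"dy": -0.41,"dz": -0.1,"wx": 0,"wy": 0,"wz": 0,"hand": 20},{"dx": 2.54,"dy": -0.41,"dz": 0.2,"wx": 0,"wy": 0,"wz": 0,"hand": 20},{"dx": 2.54,"dy": -0.41,"dz": 0.5,"wx": 0,"wy": 0,"wz": 0,"hand": 20},{"dx": 2.54,"dy": -0.41,"dz": 0.7,"wx": 0,"wy": 0,"wz": 0,"hand": 20},{"dx": 2.54,"dy": -0.41,"dz": 0.8,"wx": 0,"wy": 0,"wz": 0,"hand": 20},{"dx": 2.54,"dy": -0.41,"dz": 0.9,"wx": 0,"wy": 0,"wz": 0,"hand": 20},{"dx": 2.54,"dy": -0.41,"dz": 0.9,"wx": 0,"wy": 0,"wz": 0,"hand": 20},{"dx": 2.54,"dy": -0.41,"dz": 0.9,"wx": 0,"wy": 0,"wz": 0,"hand": 20}]'

```text
clock: 9.05
eef_pos: [0.4508, 0.2033, 0.0605]
tool_rot: [0.707, 0.707, 0.0, 0.0]
ft_force: [0.4, 0.2, -1.0]
grip_width: 0.0313
grasp_force: 59.6
```

```bash
python3 - <<'E'
from h import *
im=bot.camera('side')
a=cv2.resize(im[95:215,260:370][:,:,::-1],None,fx=5,fy=5,interpolation=cv2.INTER_CUBIC)
cv2.imwrite('pics/s7.png',np.clip(a.astype(float)*1.2,0,255).astype(np.uint8))
L=bot.outline_of('side','dye_bottle')
if L: print(L[0]['extent'],L[0]['score'])
c=np.array([[.4504,.2033,z] for z in(.009,.079,.103)]); print(proj('side',c).round(1).tolist())
E
```

```text
[304.5, 165.6, 16.3, 36.6] 0.86
[[306.2, 179.2], [305.8, 159.5], [305.6, 152.1]]
```

View pics/s7.png

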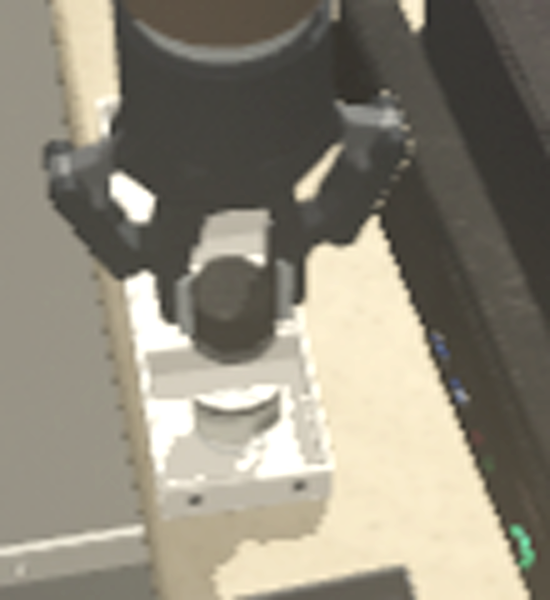

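Request:
drive_tool --rows '[{"dx": 0,"dy": 0,"dz": 0.05,"wx": 0,"wy": 0,"wz": 0,"hand": 20},{"dx": 0,"dy": 0,"dz": 0.1,"wx": 0,"wy": 0,"wz": 0,"hand": 20},{"dx": 0,"dy": 0,"dz": 0.13,"wx": 0,"wy": 0,"wz": 0,"hand": 20},{"dx": 0,"dy": 0,"dz": 0.15,"wx": 0,"wy": 0,"wz": 0,"hand": 20},{"dx": 0,"dy": 0,"dz": 0.15,"wx": 0,"wy": 0,"wz": 0,"hand": 20},{"dx": 0,"dy": 0,"dz": 0.15,"wx": 0,"wy": 0,"wz": 0,"hand": 20}]'

```text
clock: 9.75
eef_pos: [0.4504, 0.2033, 0.0527]
tool_rot: [0.707, 0.707, -0.0, -0.0]
ft_force: [-0.7, -0.3, 1.2]
grip_width: 0.0315
grasp_force: 59.7
```

Request:
drive_tool --rows '[{"dx": 0,"dy": 0,"dz": 0,"wx": 0,"wy": 0,"wz": 0,"hand": 34},{"dx": 0,"dy": 0,"dz": 0,"wx": 0,"wy": 0,"wz": 0,"hand": 40},{"dx": 0,"dy": 0,"dz": 0,"wx": 0,"wy": 0,"wz": 0,"hand": 50},{"dx": 0,"dy": 0,"dz": 0,"wx": 0,"wy": 0,"wz": 0,"hand": 62},{"dx": 0,"dy": 0,"dz": 0,"wx": 0,"wy": 0,"wz": 0,"hand": 62},{"dx": 0,"dy": 0,"dz": 0,"wx": 0,"wy": 0,"wz": 0,"hand": 62},{"dx": 0,"dy": 0,"dz": -0.4,"wx": 0,"wy": 0,"wz": 0,"hand": 62},{"dx": 0,"dy": 0,"dz": -1,"wx": 0,"wy": 0,"wz": 0,"hand": 62},{"dx": 0,"dy": 0,"dz": -1.8,"wx": 0,"wy": 0,"wz": 0,"hand": 65},{"dx": -0.6,"dy": 0.1,"dz": -2,"wx": 0,"wy": 0,"wz": 0,"hand": 68},{"dx": -1.4,"dy": 0.2,"dz": -2,"wx": 0,"wy": 0,"wz": 0,"hand": 68},{"dx": -2.2,"dy": 0.3,"dz": -2,"wx": 0,"wy": 0,"wz": 0,"hand": 68},{"dx": -3,"dy": 0.4,"dz": -2,"wx": 0,"wy": 0,"wz": 0,"hand": 68},{"dx": -3.7,"dy": 0.5,"dz": -2,"wx": 0,"wy": 0,"wz": 0,"hand": 68},{"dx": -4.03,"dy": 0.5,"dz": -2,"wx": 0,"wy": 0,"wz": 0,"hand": 68},{"dx": -4.03,"dy": 0.5,"dz": -2,"wx": 0,"wy": 0,"wz": 0,"hand": 68},{"dx": -4.03,"dy": 0.5,"dz": -2,"wx": 0,"wy": 0,"wz": 0,"hand": 68}]'

```text
clock: 11.45
eef_pos: [0.4753, 0.0018, 0.1526]
tool_rot: [0.708, 0.707, 0.0, -0.0]
ft_force: [0.4, 0.0, -0.6]
grip_width: 0.0684
grasp_force: 0.0
```

```bash
python3 - <<'E'
from h import *
M={}
for n in('side',):
    bot.camera(n); L=bot.outline_of(n,'dye_bottle')
    for l in L[:1]: print(n,l['extent'],l['score']); M[n]=l['region']
    L=bot.outline_of(n,'jar')
    for l in L[:2]: print(n,l['extent'],l['score'], fit('jar',{n:l['region']},(.475,.002),.007))
print(fit('dye_bottle',M,(.4504,.2033),.004))
print(bot.get_obs()['clock'])
E
```

```text
side [304.2, 166.4, 15.7, 29.6] 0.68
side [341.9, 256.6, 23.5, 44.8] 0.93 (array([0.47569104, 0.00101888]), np.float64(0.9085623678646935))
(array([0.45085104, 0.21637495]), np.float64(0.39344262295081966))
11.6
```

Request:
drive_tool --rows '[{"dx": 0,"dy": 0,"dz": 0.7,"wx": 0,"wy": 0,"wz": 0,"hand": 68},{"dx": 0,"dy": 0,"dz": 1.3,"wx": 0,"wy": 0,"wz": 0,"hand": 68},{"dx": 0,"dy": 0,"dz": 1.7,"wx": 0,"wy": 0,"wz": 0,"hand": 68},{"dx": 0,"dy": 0,"dz": 2,"wx": 0,"wy": 0,"wz": 0,"hand": 68},{"dx": 0,"dy": 0,"dz": 2.19,"wx": 0,"wy": 0,"wz": 0,"hand": 68},{"dx": 0,"dy": 0,"dz": 2.19,"wx": 0,"wy": 0,"wz": 0,"hand": 60},{"dx": 0,"dy": 0,"dz": 2.19,"wx": 0,"wy": 0,"wz": 0,"hand": 52},{"dx": 0,"dy": 0,"dz": 2.19,"wx": 0,"wy": 0,"wz": 0,"hand": 46},{"dx": 0,"dy": 0,"dz": 2.19,"wx": 0,"wy": 0,"wz": 0,"hand": 36},{"dx": 0,"dy": 0,"dz": 2.19,"wx": 0,"wy": 0,"wz": 0,"hand": 36},{"dx": 0,"dy": 0,"dz": 2.19,"wx": 0,"wy": 0,"wz": 0,"hand": 36}]'

```text
clock: 12.7
eef_pos: [0.4764, 0.0018, 0.0446]
tool_rot: [0.707, 0.707, 0.001, 0.001]
ft_force: [-1.7, 0.8, 5.4]
grip_width: 0.0416
grasp_force: 60.1
```

Request:
drive_tool --rows '[{"dx": 0,"dy": 0,"dz": -0.15,"wx": 0,"wy": 0,"wz": 0,"hand": 30},{"dx": 0,"dy": 0,"dz": -0.4,"wx": 0,"wy": 0,"wz": 0,"hand": 30},{"dx": 0,"dy": 0,"dz": -0.8,"wx": 0,"wy": 0,"wz": 0,"hand": 30},{"dx": 0,"dy": 0,"dz": -1.3,"wx": 0,"wy": 0,"wz": 0,"hand": 30},{"dx": 0,"dy": 0,"dz": -1.8,"wx": 0,"wy": 0,"wz": 0,"hand": 30},{"dx": 0,"dy": 0,"dz": -2.3,"wx": 0,"wy": 0,"wz": 0,"hand": 30},{"dx": 0.2,"dy": 0,"dz": -2.55,"wx": 0,"wy": 0,"wz": 0,"hand": 30},{"dx": 0.6,"dy": -0.05,"dz": -2.55,"wx": 0,"wy": 0,"wz": 0,"hand": 30},{"dx": 1.1,"dy": -0.1,"dz": -2.55,"wx": 0,"wy": 0,"wz": 0,"hand": 30},{"dx": 1.6,"dy": -0.15,"dz": -2.55,"wx": 0,"wy": 0,"wz": 0,"hand": 30},{"dx": 2.1,"dy": -0.2,"dz": -2.55,"wx": 0,"wy": 0,"wz": 0,"hand": 30},{"dx": 2.6,"dy": -0.25,"dz": -2.55,"wx": 0,"wy": 0,"wz": 0,"hand": 30},{"dx": 3.1,"dy": -0.3,"dz": -2.55,"wx": 0,"wy": 0,"wz": 0,"hand": 30},{"dx": 3.6,"dy": -0.35,"dz": -2.55,"wx": 0,"wy": 0,"wz": 0,"hand": 30},{"dx": 4.1,"dy": -0.4,"dz": -2.55,"wx": 0,"wy": 0,"wz": 0,"hand": 30},{"dx": 4.6,"dy": -0.43,"dz": -2.55,"wx": 0,"wy": 0,"wz": 0,"hand": 30},{"dx": 5.1,"dy": -0.45,"dz": -2.55,"wx": 0,"wy": 0,"wz": 0,"hand": 30},{"dx": 5.4,"dy": -0.45,"dz": -2.55,"wx": 0,"wy": 0,"wz": 0,"hand": 30},{"dx": 5.47,"dy": -0.45,"dz": -2.55,"wx": 0,"wy": 0,"wz": 0,"hand": 30},{"dx": 5.47,"dy": -0.45,"dz": -2.55,"wx": 0,"wy": 0,"wz": 0,"hand": 30}]'

```text
clock: 14.7
eef_pos: [0.4529, 0.2752, 0.1706]
tool_rot: [0.707, 0.707, -0.0, 0.0]
ft_force: [-0.0, -1.0, -1.9]
grip_width: 0.0414
grasp_force: 60.8
```

Request:
drive_tool --rows '[{"dx": 0,"dy": 0,"dz": 0.3,"wx": 0,"wy": 0,"wz": 0,"hand": 30},{"dx": 0,"dy": 0,"dz": 0.8,"wx": 0,"wy": 0,"wz": 0,"hand": 30},{"dx": 0,"dy": 0,"dz": 1.3,"wx": 0,"wy": 0,"wz": 0,"hand": 30},{"dx": 0,"dy": 0,"dz": 1.8,"wx": 0,"wy": 0,"wz": 0,"hand": 30},{"dx": 0,"dy": 0,"dz": 2.1,"wx": 0,"wy": 0,"wz": 0,"hand": 30},{"dx": 0,"dy": 0,"dz": 2.3,"wx": 0,"wy": 0,"wz": 0,"hand": 30},{"dx": 0,"dy": 0,"dz": 2.42,"wx": 0,"wy": 0,"wz": 0,"hand": 30},{"dx": 0,"dy": 0,"dz": 2.47,"wx": 0,"wy": 0,"wz": 0,"hand": 30},{"dx": 0,"dy": 0,"dz": 2.51,"wx": 0,"wy": 0,"wz": 0,"hand": 30},{"dx": 0,"dy": 0,"dz": 2.54,"wx": 0,"wy": 0,"wz": 0,"hand": 30},{"dx": 0,"dy": 0,"dz": 2.56,"wx": 0,"wy": 0,"wz": 0,"hand": 30},{"dx": 0,"dy": 0,"dz": 2.58,"wx": 0,"wy": 0,"wz": 0,"hand": 30},{"dx": 0,"dy": 0,"dz": 2.58,"wx": 0,"wy": 0,"wz": 0,"hand": 30},{"dx": 0,"dy": 0,"dz": 2.58,"wx": 0,"wy": 0,"wz": 0,"hand": 30}]'

```text
clock: 16.1
eef_pos: [0.4531, 0.2754, 0.0417]
tool_rot: [0.707, 0.707, 0.0, 0.0]
ft_force: [0.5, 0.4, -0.6]
grip_width: 0.0415
grasp_force: 60.8
```

Request:
drive_tool --rows '[{"dx": 0,"dy": 0,"dz": 0.01,"wx": 0,"wy": 0,"wz": 0,"hand": 30},{"dx": 0,"dy": 0,"dz": 0.02,"wx": 0,"wy": 0,"wz": 0,"hand": 30},{"dx": 0,"dy": 0,"dz": 0.02,"wx": 0,"wy": 0,"wz": 0,"hand": 30},{"dx": 0,"dy": 0,"dz": 0.02,"wx": 0,"wy": 0,"wz": 0,"hand": 30}]'

```text
clock: 16.5
eef_pos: [0.4531, 0.2756, 0.0417]
tool_rot: [0.707, 0.707, 0.001, -0.0]
ft_force: [-1.7, -0.6, 5.6]
grip_width: 0.0414
grasp_force: 61.4
```

Request:
drive_tool --rows '[{"dx": 0,"dy": 0,"dz": 0,"wx": 0,"wy": 0,"wz": 0,"hand": 44},{"dx": 0,"dy": 0,"dz": 0,"wx": 0,"wy": 0,"wz": 0,"hand": 50},{"dx": 0,"dy": 0,"dz": 0,"wx": 0,"wy": 0,"wz": 0,"hand": 60},{"dx": 0,"dy": 0,"dz": 0,"wx": 0,"wy": 0,"wz": 0,"hand": 68},{"dx": 0,"dy": 0,"dz": 0,"wx": 0,"wy": 0,"wz": 0,"hand": 68},{"dx": 0,"dy": 0,"dz": 0,"wx": 0,"wy": 0,"wz": 0,"hand": 68},{"dx": 0,"dy": 0,"dz": -0.4,"wx": 0,"wy": 0,"wz": 0,"hand": 68},{"dx": 0,"dy": 0,"dz": -1,"wx": 0,"wy": 0,"wz": 0,"hand": 68},{"dx": 0,"dy": 0,"dz": -1.8,"wx": 0,"wy": 0,"wz": 0,"hand": 65},{"dx": -0.4,"dy": 0,"dz": -2.4,"wx": 0,"wy": 0,"wz": 0,"hand": 60},{"dx": -1.2,"dy": 0.1,"dz": -2.4,"wx": 0,"wy": 0,"wz": 0,"hand": 60},{"dx": -2.1,"dy": 0.2,"dz": -2.4,"wx": 0,"wy": 0,"wz": 0,"hand": 60},{"dx": -3,"dy": 0.3,"dz": -2.4,"wx": 0,"wy": 0,"wz": 0,"hand": 60},{"dx": -3.9,"dy": 0.35,"dz": -2.4,"wx": 0,"wy": 0,"wz": 0,"hand": 60},{"dx": -4.8,"dy": 0.4,"dz": -2.4,"wx": 0,"wy": 0,"wz": 0,"hand": 60},{"dx": -5.7,"dy": 0.45,"dz": -2.4,"wx": 0,"wy": 0,"wz": 0,"hand": 60},{"dx": -6.5,"dy": 0.48,"dz": -2.4,"wx": 0,"wy": 0,"wz": 0,"hand": 60},{"dx": -6.83,"dy": 0.48,"dz": -2.4,"wx": 0,"wy": 0,"wz": 0,"hand": 60},{"dx": -6.83,"dy": 0.48,"dz": -2.4,"wx": 0,"wy": 0,"wz": 0,"hand": 60},{"dx": -6.83,"dy": 0.48,"dz": -2.4,"wx": 0,"wy": 0,"wz": 0,"hand": 60}]'

```text
clock: 18.5
eef_pos: [0.4767, -0.0662, 0.1605]
tool_rot: [0.708, 0.707, 0.0, -0.0]
ft_force: [0.5, 0.5, -0.2]
grip_width: 0.0599
grasp_force: 0.0
```

```bash
python3 - <<'E'
from h import *
for n in('side','top'):
    im=bot.camera(n)
    for t,x0,z in(('dye_bottle',(.4504,.2033),.004),('jar',(.4528,.2752),.004)):
        L=bot.outline_of(n,t)
        for l in L[:1]: print(n,t,np.round(l['extent'],1),round(l['score'],2),fit(t,{n:l['region']},x0,z))
    if n=='side': A=cv2.resize(im[90:220,255:375][:,:,::-1],None,fx=4,fy=4,interpolation=cv2.INTER_CUBIC)
    else: B=cv2.resize(im[160:240,190:270][:,:,::-1],(520,520),interpolation=cv2.INTER_CUBIC) if 0 else None
cv2.imwrite('pics/s8.png',A)
o=bot.get_obs();print(o['eef_pos'])
E
```

```text
side dye_bottle [303.9 168.6  18.2  38.1] 0.98 (array([0.45121064, 0.20592555]), np.float64(0.6138877991369165))
side jar [301.5 141.9  19.4  39.3] 0.57 (array([0.4529645 , 0.27803735]), np.float64(0.7118996305418719))
top dye_bottle [286.  198.3  19.4  18.2] 0.63 (array([0.44944297, 0.20287031]), np.float64(0.5782406826452503))
top jar [250.5 197.6  25.2  31.3] 0.57 (array([0.45259926, 0.27501576]), np.float64(0.9175841135919334))
[ 0.47695299 -0.06525503  0.16064125]
```

View pics/s8.png

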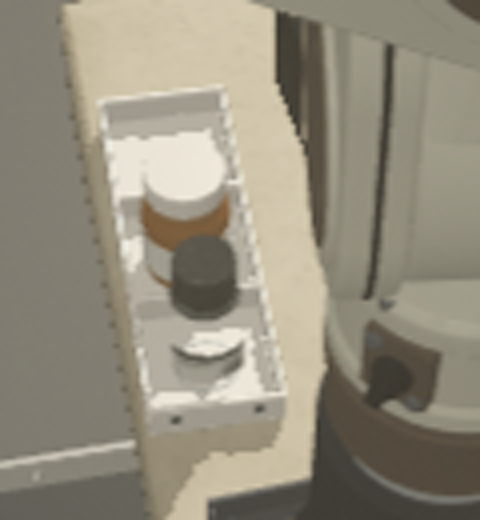

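Request:
drive_tool --rows '[{"dx": 0,"dy": 0,"dz": 0.7,"wx": 0,"wy": 0,"wz": 0,"hand": 60},{"dx": 0,"dy": 0,"dz": 1.3,"wx": 0,"wy": 0,"wz": 0,"hand": 60},{"dx": 0,"dy": 0,"dz": 1.7,"wx": 0,"wy": 0,"wz": 0,"hand": 60},{"dx": 0,"dy": 0,"dz": 2,"wx": 0,"wy": 0,"wz": 0,"hand": 60},{"dx": 0,"dy": 0,"dz": 2.3,"wx": 0,"wy": 0,"wz": 0,"hand": 60},{"dx": 0,"dy": 0,"dz": 2.5,"wx": 0,"wy": 0,"wz": 0,"hand": 60},{"dx": 0,"dy": 0,"dz": 2.6,"wx": 0,"wy": 0,"wz": 0,"hand": 60},{"dx": 0,"dy": 0,"dz": 2.7,"wx": 0,"wy": 0,"wz": 0,"hand": 60},{"dx": 0,"dy": 0,"dz": 2.7,"wx": 0,"wy": 0,"wz": 0,"hand": 60},{"dx": 0,"dy": 0,"dz": 2.7,"wx": 0,"wy": 0,"wz": 0,"hand": 50},{"dx": 0,"dy": 0,"dz": 2.7,"wx": 0,"wy": 0,"wz": 0,"hand": 44},{"dx": 0,"dy": 0,"dz": 2.7,"wx": 0,"wy": 0,"wz": 0,"hand": 40},{"dx": 0,"dy": 0,"dz": 2.7,"wx": 0,"wy": 0,"wz": 0,"hand": 36},{"dx": 0,"dy": 0,"dz": 2.7,"wx": 0,"wy": 0,"wz": 0,"hand": 30},{"dx": 0,"dy": 0,"dz": 2.7,"wx": 0,"wy": 0,"wz": 0,"hand": 30},{"dx": 0,"dy": 0,"dz": 2.7,"wx": 0,"wy": 0,"wz": 0,"hand": 30}]'

```text
clock: 20.4
eef_pos: [0.4773, -0.0664, 0.0265]
tool_rot: [0.707, 0.707, 0.0, 0.001]
ft_force: [-1.5, -0.3, 5.7]
grip_width: 0.0356
grasp_force: 59.4
```

Request:
drive_tool --rows '[{"dx": 0,"dy": 0,"dz": -0.15,"wx": 0,"wy": 0,"wz": 0,"hand": 24},{"dx": 0,"dy": 0,"dz": -0.4,"wx": 0,"wy": 0,"wz": 0,"hand": 24},{"dx": 0,"dy": 0,"dz": -0.8,"wx": 0,"wy": 0,"wz": 0,"hand": 24},{"dx": 0,"dy": 0,"dz": -1.3,"wx": 0,"wy": 0,"wz": 0,"hand": 24},{"dx": 0,"dy": 0,"dz": -1.8,"wx": 0,"wy": 0,"wz": 0,"hand": 24},{"dx": 0,"dy": 0,"dz": -2.3,"wx": 0,"wy": 0,"wz": 0,"hand": 24},{"dx": 0.2,"dy": 0,"dz": -2.6,"wx": 0,"wy": 0,"wz": 0,"hand": 24},{"dx": 0.6,"dy": 0,"dz": -2.7,"wx": 0,"wy": 0,"wz": 0,"hand": 24},{"dx": 1.1,"dy": 0,"dz": -2.7,"wx": 0,"wy": 0,"wz": 0,"hand": 24},{"dx": 1.6,"dy": 0,"dz": -2.7,"wx": 0,"wy": 0,"wz": 0,"hand": 24},{"dx": 2.1,"dy": 0,"dz": -2.7,"wx": 0,"wy": 0,"wz": 0,"hand": 24},{"dx": 2.6,"dy": 0,"dz": -2.7,"wx": 0,"wy": 0,"wz": 0,"hand": 24},{"dx": 3.1,"dy": -0.05,"dz": -2.7,"wx": 0,"wy": 0,"wz": 0,"hand": 24},{"dx": 3.6,"dy": -0.1,"dz": -2.7,"wx": 0,"wy": 0,"wz": 0,"hand": 24},{"dx": 3.9,"dy": -0.15,"dz": -2.7,"wx": 0,"wy": 0,"wz": 0,"hand": 24},{"dx": 4,"dy": -0.15,"dz": -2.7,"wx": 0,"wy": 0,"wz": 0,"hand": 24},{"dx": 4,"dy": -0.15,"dz": -2.7,"wx": 0,"wy": 0,"wz": 0,"hand": 24}]'

```text
clock: 22.1
eef_pos: [0.4694, 0.1341, 0.1607]
tool_rot: [0.707, 0.707, -0.0, 0.0]
ft_force: [0.2, -0.4, -0.8]
grip_width: 0.0356
grasp_force: 60.0
```

Request:
drive_tool --rows '[{"dx": 0.3,"dy": 0,"dz": 0,"wx": 0,"wy": 0,"wz": 0,"hand": 24},{"dx": 0.8,"dy": -0.05,"dz": 0,"wx": 0,"wy": 0,"wz": 0,"hand": 24},{"dx": 1.3,"dy": -0.1,"dz": 0,"wx": 0,"wy": 0,"wz": 0,"hand": 24},{"dx": 1.8,"dy": -0.15,"dz": 0,"wx": 0,"wy": 0,"wz": 0,"hand": 24},{"dx": 2.3,"dy": -0.2,"dz": 0,"wx": 0,"wy": 0,"wz": 0,"hand": 24},{"dx": 2.8,"dy": -0.24,"dz": 0,"wx": 0,"wy": 0,"wz": 0,"hand": 24},{"dx": 3.3,"dy": -0.28,"dz": 0,"wx": 0,"wy": 0,"wz": 0,"hand": 24},{"dx": 3.8,"dy": -0.28,"dz": 0,"wx": 0,"wy": 0,"wz": 0,"hand": 24},{"dx": 4.1,"dy": -0.28,"dz": 0,"wx": 0,"wy": 0,"wz": 0,"hand": 24},{"dx": 4.27,"dy": -0.28,"dz": 0,"wx": 0,"wy": 0,"wz": 0,"hand": 24},{"dx": 4.27,"dy": -0.28,"dz": 0,"wx": 0,"wy": 0,"wz": 0,"hand": 24},{"dx": 4.27,"dy": -0.28,"dz": 0,"wx": 0,"wy": 0,"wz": 0,"hand": 24}]'

```text
clock: 23.3
eef_pos: [0.4556, 0.3464, 0.1604]
tool_rot: [0.708, 0.707, -0.0, 0.0]
ft_force: [-0.1, 0.1, -0.7]
grip_width: 0.0358
grasp_force: 60.0
```

Request:
drive_tool --rows '[{"dx": 0,"dy": 0,"dz": 0.3,"wx": 0,"wy": 0,"wz": 0,"hand": 24},{"dx": 0,"dy": 0,"dz": 0.7,"wx": 0,"wy": 0,"wz": 0,"hand": 24},{"dx": 0,"dy": 0,"dz": 1.1,"wx": 0,"wy": 0,"wz": 0,"hand": 24},{"dx": 0,"dy": 0,"dz": 1.4,"wx": 0,"wy": 0,"wz": 0,"hand": 24},{"dx": 0,"dy": 0,"dz": 1.6,"wx": 0,"wy": 0,"wz": 0,"hand": 24},{"dx": 0,"dy": 0,"dz": 1.8,"wx": 0,"wy": 0,"wz": 0,"hand": 24},{"dx": 0,"dy": 0,"dz": 1.9,"wx": 0,"wy": 0,"wz": 0,"hand": 24},{"dx": 0,"dy": 0,"dz": 1.9,"wx": 0,"wy": 0,"wz": 0,"hand": 24}]'

```text
clock: 24.1
eef_pos: [0.4553, 0.3468, 0.0651]
tool_rot: [0.707, 0.707, -0.0, -0.0]
ft_force: [-0.8, -0.2, -0.5]
grip_width: 0.0353
grasp_force: 60.0
```

```bash
python3 - <<'E'
from h import *
im=bot.camera('side')
cv2.imwrite('pics/s9.png',cv2.resize(im[50:210,240:390][:,:,::-1],None,fx=3.7,fy=3.7,interpolation=cv2.INTER_CUBIC))
E
```

```text
(no output)
```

View pics/s9.png

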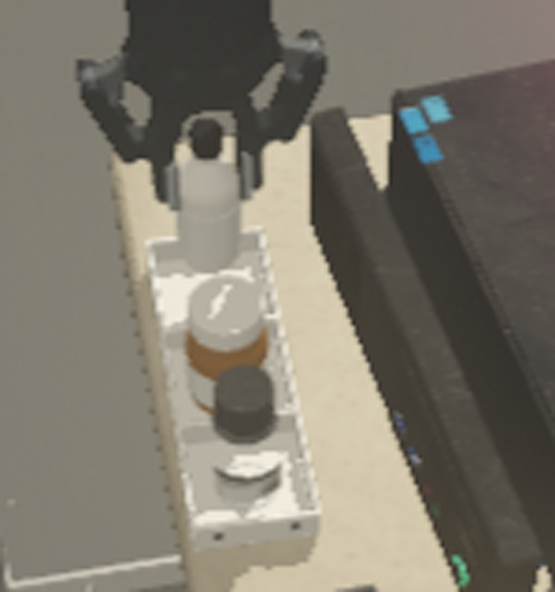

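Request:
drive_tool --rows '[{"dx": 0,"dy": -0.06,"dz": 0.15,"wx": 0,"wy": 0,"wz": 0,"hand": 24},{"dx": 0,"dy": -0.06,"dz": 0.3,"wx": 0,"wy": 0,"wz": 0,"hand": 24},{"dx": 0,"dy": -0.06,"dz": 0.45,"wx": 0,"wy": 0,"wz": 0,"hand": 24},{"dx": 0,"dy": -0.06,"dz": 0.6,"wx": 0,"wy": 0,"wz": 0,"hand": 24},{"dx": 0,"dy": -0.06,"dz": 0.7,"wx": 0,"wy": 0,"wz": 0,"hand": 24},{"dx": 0,"dy": -0.06,"dz": 0.76,"wx": 0,"wy": 0,"wz": 0,"hand": 24},{"dx": 0,"dy": -0.06,"dz": 0.8,"wx": 0,"wy": 0,"wz": 0,"hand": 24},{"dx": 0,"dy": -0.06,"dz": 0.82,"wx": 0,"wy": 0,"wz": 0,"hand": 24},{"dx": 0,"dy": -0.06,"dz": 0.84,"wx": 0,"wy": 0,"wz": 0,"hand": 24},{"dx": 0,"dy": -0.06,"dz": 0.84,"wx": 0,"wy": 0,"wz": 0,"hand": 24},{"dx": 0,"dy": -0.06,"dz": 0.84,"wx": 0,"wy": 0,"wz": 0,"hand": 24}]'

```text
clock: 25.25
eef_pos: [0.4527, 0.3474, 0.0238]
tool_rot: [0.707, 0.707, 0.0, 0.0]
ft_force: [-0.1, -1.0, -0.9]
grip_width: 0.0355
grasp_force: 60.0
```

Request:
drive_tool --rows '[{"dx": 0,"dy": 0,"dz": 0.01,"wx": 0,"wy": 0,"wz": 0,"hand": 24},{"dx": 0,"dy": 0,"dz": 0.02,"wx": 0,"wy": 0,"wz": 0,"hand": 24},{"dx": 0,"dy": 0,"dz": 0.02,"wx": 0,"wy": 0,"wz": 0,"hand": 24},{"dx": 0,"dy": 0,"dz": 0.02,"wx": 0,"wy": 0,"wz": 0,"hand": 24}]'

```text
clock: 25.65
eef_pos: [0.4528, 0.3476, 0.0235]
tool_rot: [0.707, 0.707, 0.001, -0.0]
ft_force: [-1.9, -1.3, 5.6]
grip_width: 0.0352
grasp_force: 60.7
```

Request:
drive_tool --rows '[{"dx": 0,"dy": 0,"dz": 0,"wx": 0,"wy": 0,"wz": 0,"hand": 38},{"dx": 0,"dy": 0,"dz": 0,"wx": 0,"wy": 0,"wz": 0,"hand": 42},{"dx": 0,"dy": 0,"dz": 0,"wx": 0,"wy": 0,"wz": 0,"hand": 47},{"dx": 0,"dy": 0,"dz": 0,"wx": 0,"wy": 0,"wz": 0,"hand": 52},{"dx": 0,"dy": 0,"dz": 0,"wx": 0,"wy": 0,"wz": 0,"hand": 52},{"dx": 0,"dy": 0,"dz": -0.2,"wx": 0,"wy": 0,"wz": 0,"hand": 52},{"dx": 0,"dy": 0,"dz": -0.6,"wx": 0,"wy": 0,"wz": 0,"hand": 52},{"dx": 0,"dy": 0,"dz": -1.2,"wx": 0,"wy": 0,"wz": 0,"hand": 52},{"dx": 0,"dy": 0,"dz": -1.9,"wx": 0,"wy": 0,"wz": 0,"hand": 52},{"dx": 0,"dy": 0,"dz": -2.7,"wx": 0,"wy": 0,"wz": 0,"hand": 52},{"dx": 0,"dy": -0.6,"dz": -3,"wx": 0,"wy": 0,"wz": 0,"hand": 52},{"dx": 0,"dy": -1.4,"dz": -3,"wx": 0,"wy": 0,"wz": 0,"hand": 52},{"dx": 0.3,"dy": -2.3,"dz": -3,"wx": 0,"wy": 0,"wz": 0,"hand": 52},{"dx": 0.6,"dy": -3.2,"dz": -3,"wx": 0,"wy": 0,"wz": 0,"hand": 52},{"dx": 0.6,"dy": -3.6,"dz": -3,"wx": 0,"wy": 0,"wz": 0,"hand": 52},{"dx": 0.6,"dy": -3.6,"dz": -3,"wx": 0,"wy": 0,"wz": 0,"hand": 52}]'

```text
clock: 27.25
eef_pos: [0.27, 0.3775, 0.1736]
tool_rot: [0.706, 0.708, 0.0, -0.0]
ft_force: [1.2, -0.5, -0.9]
grip_width: 0.0518
grasp_force: 0.0
```

```bash
python3 - <<'E'
from h import *
V=[]
for n in('side','top'):
    im=bot.camera(n)
    for t,x0 in(('dye_bottle',(.4504,.2033)),('jar',(.4528,.2752)),('slim_bottle',(.453,.3474))):
        L=bot.outline_of(n,t)
        for l in L[:1]: print(n,t,np.round(l['extent'],1),round(l['score'],2),fit(t,{n:l['region']},x0,.004))
    V.append(cv2.resize((im[80:220,250:350] if n=='side' else im[150:240,190:320])[:,:,::-1],(400,560) if n=='side' else (390,270),interpolation=cv2.INTER_CUBIC))
V[1]=cv2.copyMakeBorder(V[1],0,290,0,0,cv2.BORDER_CONSTANT)
cv2.imwrite('pics/s10.png',np.hstack(V))
E
```

```text
side dye_bottle [305.  166.4  18.3  33.3] 0.85 (array([0.45185845, 0.20949365]), np.float64(0.5533721113032543))
side jar [303.6 143.3  21.4  43.6] 0.56 (array([0.45279257, 0.27670918]), np.float64(0.727181776204402))
side slim_bottle [295.8 113.1  20.7  36.6] 0.74 (array([0.4531422 , 0.34823379]), np.float64(0.6753617066216073))
top dye_bottle [287.1 198.2  19.7  23.2] 0.89 (array([0.45108524, 0.2014981 ]), np.float64(0.6015791452562977))
top jar [251.7 198.6  25.7  29.7] 0.7 (array([0.45162749, 0.27506732]), np.float64(0.9466064277646575))
top slim_bottle [217.6 201.   25.3  19.8] 0.96 (array([0.45162117, 0.34734484]), np.float64(0.9064820102798401))
```

View pics/s10.png

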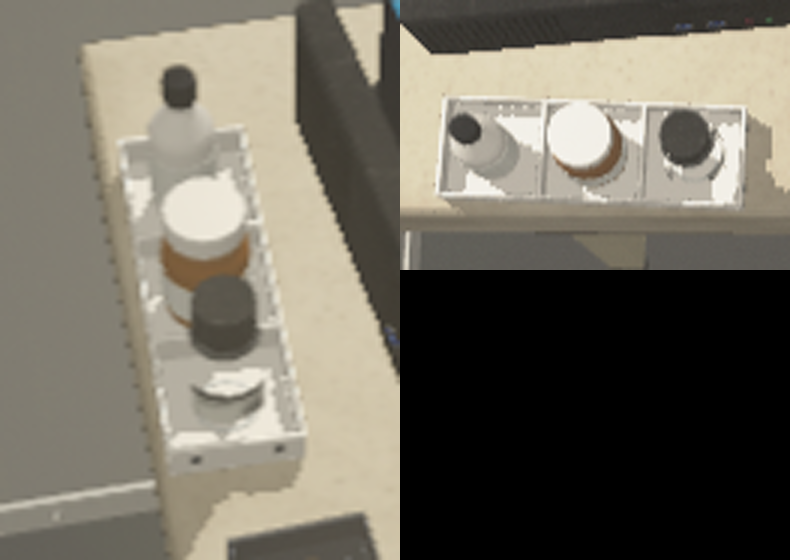

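All three stand upright and centred in the white rack: slim bottle on the left, jar in the middle, dye bottle on the right.

```bash
python3 -c "
from workcell import bot
print(bot.job_done())"
```

```text
the job is handed in; nothing more can be done
None
```

The job is handed in: the three containers stand upright near the middle of their cells in the white rack, in reverse order (slim bottle left, jar middle, dye bottle right), at about 27 s on the clock; the first two tries at the dye bottle's cap closed on nothing, because the fingertips stood about 35 mm higher than the stated tool position implied.

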